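Open the ratchet clamp of a honey-section jig

TASK

Open the honey-section clamp all the way: with the fingertips, press the red release pad down and, keeping it pressed, push the sliding jaw back along its bar until it is fully home against the black end stop, then let the pad spring up and move clear. Nothing is to be picked up or carried: leave the wooden section lying in the clamp, and the jar, the yellow roll and the steel cup where they stand.

Things in the scene. Friction and masses are not known exactly. Their poses are not given: they have to be found in the camera images.
- clamp: Plywood base fixed to the bench. Origin on the bench under the bar's centre line; x runs along the bar in the opening direction (fixed wooden jaw to black end stop), z up. Spans x -265 to 145, y -65 to 65 mm. Bar 24 mm wide, top 52 mm up. Fixed jaw at x -245 to -225, 82 mm high; bed runners at y -42 and 42, 54 mm high; end stop at x 112 to 132, 60 mm wide, 78 mm high.
- jaw (a joint): How far the sliding jaw is pushed back (clamp +x), m: 0 nearly closed, 0.130 fully open at the end stop; starts at 0.002 to 0.045. Slides with 2 N friction. A ratchet (12 mm teeth) blocks opening unless the release is pressed over 4 mm; closing just clicks. The jaw carries, along clamp x: wooden jaw plate (90 mm wide, top 82 mm above the bench), red release pad, grey push plate.
- release (a joint): How far the red release pad is pressed down, m: 0 sprung up (up to 0.004 where the pawl sits on a tooth), 0.010 at the bottom. The spring takes about 2.5 N to start, 6 N at the bottom; 0.006 or more is clearly released. It springs back when let go and the ratchet bites again, so it must stay pressed while the jaw is pushed.
- release_pad (a point): Centre of the top face of the red release pad, 60 mm along the bar by 50 mm across, 94 mm above the bench when up (84 mm when bottomed). It rides on the sliding jaw; axes as the clamp's. Open from above; on the clamp only the push plate is higher than the pressed pad.
- push_plate (a point): Middle of the upper edge, pad side, of the grey upright push plate (70 mm wide, 14 mm thick), part of the sliding jaw, at the opening-direction end of the pad: its flat face is 32 mm along clamp +x from the pad's centre and rises to 122 mm above the bench. A finger standing on the pad opens the jaw by pushing this face in clamp +x.
- end_stop (a point): Middle of the upper edge of the end stop's face, 78 mm above the bench. The push plate's far face (46 mm along clamp +x from the pad's centre) meets this face when the jaw is fully home.
- section: Loose light-wood honey section: an open square frame 108 x 108 mm, 28 mm high, 6 mm walls, lying on the bed runners between the jaws. Origin at the centre of its underside. To be left alone.
- jar: Loose amber honey jar with a yellow lid, 66 mm diameter, 85 mm high. Origin at the centre of its underside. Bystander.
- roll: Loose upright yellow roll of wax foundation, 56 mm diameter, 70 mm high. Origin at the centre of its underside. Bystander.
- cup: Loose steel cup, 72 mm diameter, 60 mm high. Origin at the centre of its underside. Bystander.

How it is judged (in metres and radians):
On the way, in this order (a step that is already met when the one before it is completed fails the run):
1. the release pad is pressed (6 mm or more) before the jaw is home (value of joint release above 0.006 m and value of joint jaw below 0.08 m), for 0.1 s.
2. the jaw is pushed back to the end stop (value of joint jaw above 0.125 m), for 0.1 s.
At the end, for the whole second after the job is handed in: The jaw is fully home: within 5 mm of the end stop (joint above 0.125 m); the release pad has sprung up (less than 5 mm down); the wooden section lies at rest within 15 mm of where it was, and the jar, roll and cup within 20 mm (value of joint jaw above 0.125 m and value of joint release below 0.005 m and linear speed of section below 0.02 m/s and distance of each of jar, roll, cup from where it was at the start of the episode below 0.02 m and distance of section from where it was at the start of the episode below 0.015 m); the robot touches nothing.
It fails at once if the wooden section is dragged, lifted or carried (moved more than 15 mm) (distance of section from where it was at the start of the episode above 0.015 m).
It fails at once if the jar, roll or cup is displaced, lifted or carried (moved more than 20 mm) (distance of any of jar, roll, cup from where it was at the start of the episode above 0.02 m).
It fails at once if the jar, roll or cup is tipped (angle between any of jar, roll, cup's own z axis and vertical above 0.35 rad).
It also fails if it takes over 32 s, if anything falls off the work surface, if the arm or the gripper's body presses on something with over 40 N, if the wrist force passes 120 N, or if a joint passes its speed limit or range.

ROBOT

A 6-joint arm with a two-finger parallel gripper is mounted at the origin on the work surface. World frame = base frame: x ahead of the robot, y to its left, z up, the work surface at z = 0. Lengths are in m, angles in degrees, forces in N, time in s.
With the tool pointing down it reaches from about 0.325 to 0.9 m from the base axis. Payload 6.1 kg.
Tool frame: the origin (TCP) lies midway between the tips of the shut fingers; the grasp point (between the pads) lies arm.hold_point_z behind it (arm.hold_point_z is the distance from the TCP to the grasp point, in m); z points along the fingers, y is the direction in which the jaws open and shut (so a half turn about z gives the same grasp; the last joint's range is limited). The gripper opens to 85 mm and grips with 20 to 120 N. Pads are 22 mm wide; open, the fingers measure 114 mm over their backs; the gripper's body (76 mm by 85 mm) begins 54 mm behind the grasp point. The pads swing forward as they close: fully open they stand 13 mm farther back than shut.
Start: joints at [64.051, 12.628, 87.462, -0, 79.91, -7.225], TCP at [0.201, 0.592, 0.231] pointing down, gripper open.
Joint ranges: [-170.65, 170.65], [-52.31, 119.04], [5.05, 147.46], [-71.25, 251.25], [11.57, 151.72], [-153.62, 153.62]. Speed limits (degrees/s): [147.25, 147.25, 172.46, 180, 180, 180].

INTERFACE

Orientations are given as a 3x3 rotation matrix whose columns are the frame's x, y, z axes.
In Python, from plant import arm, eyes, ticket gives the robot as it stands.
- The arm moves only by the tool servo_tool, never from a script. Its argument "moves" is a list of rows, each a list of 7 numbers: the shift along the tool's x, y, z in m, then the turn, a rotation vector about the tool's x, y, z in rad, then the opening, from -1 (shut) to 1 (fully open). A call has 1 to 5 rows; each row is the pose to reach, as a shift and turn from the pose measured when the call began, along the tool's axes at that moment; what a row does not reach only later rows make up. A row lasts 1/10 s, in which the tool goes at most 50 mm and 8.59 degrees, less where a joint would pass 70% of its speed; a pose out of reach is approached as far as the arm can. A call with a gripper value outside its range is refused whole. The fingers move at their own pace and stop on an object; "squeeze" is the grip in N (left out, the last holds). Time passes only in rows, so rows that repeat a pose let the fingers close. It gives the time, the measured TCP pose, the force and the opening at its end, in the units of the state.
- arm.sense(): the state, without advancing time (a new reading comes with each control period).
- eyes.grab_frame(name): name is "side" or "top"; returns the picture (480x640x3 uint8, blue, green, red); there is no depth.
- eyes.camera_info(name): a dict with "camera_matrix" (3x3 intrinsics, pixels), "R" (3x3) and "t" (3): a world point X has camera coordinates R X + t. Camera axes: x right, y down, z forward; pixel columns grow to the right and rows downward; lengths in m; the calibration is good to about 2 mm. A picture is of the moment at which its call begins. camera_info takes no time and is no camera call.
- ticket.sign_off(): hands the job in, once; it reports no verdict.
The state is a dict: "clock": time; "joints": joint angles; "joint_vel": joint speeds; "joint_efforts": joint torques, N m; "tool_pos": TCP position; "tool_rot": TCP orientation; "force": force on the tool from outside, world axes, zero at the start; "wrist_torque": the same for the moment, N m; "opening": finger opening in m.
Only numpy, scipy, OpenCV 4.12 (cv2) and the standard library are available. Lean on these libraries where they do the work, as an engineer would, in place of code of your own. Each camera call takes 0.05 s, during which the arm holds its last target.

## Working session

There is one attempt and no reset: what is moved stays moved. The work goes in short steps, Python scripts to look and compute and a tool call to move; the robot and the scene stay as the last step left them, time stands still between calls to the robot, and variables do not carry over. Pictures are saved under pics/ and viewed, and the job is handed in when it is done.

Besides the shell and the picture viewer there is one more tool, called by a JSON object that holds its "op" and its "data", one argument or row to a line. servo_tool: Moves the arm, as the interface text tells. Its arguments: {"type":"object","properties":{"moves":{"type":"array","items":{"type":"array","items":{"type":"number"}}},"squeeze":{"type":"number"}},"required":["moves"]}

```bash
mkdir -p pics; python3 - <<'E'
from plant import arm, eyes
import cv2,numpy as np
for n in("side","top"):
    cv2.imwrite(f"pics/{n}0.png",eyes.grab_frame(n)); c=eyes.camera_info(n); print(n,c)
s=arm.sense(); print(s, arm.hold_point_z)
E
```

```text
side {'camera_matrix': array([[443.59292892,   0.        , 320.45758954],
       [  0.        , 443.59292892, 236.54675175],
       [  0.        ,   0.        ,   1.        ]]), 'R': array([[ 0.8549343 , -0.51873294,  0.00186546],
       [-0.28899711, -0.47928222, -0.82871541],
       [ 0.43077606,  0.70795811, -0.55966713]]), 't': array([-0.47033718,  0.2931957 ,  0.39334173])}
top {'camera_matrix': array([[475.79754332,   0.        , 320.78622027],
       [  0.        , 475.79754332, 225.8378577 ],
       [  0.        ,   0.        ,   1.        ]]), 'R': array([[ 0.00141759, -0.99940135, -0.03456773],
       [-0.99570079,  0.00179091, -0.09261065],
       [ 0.09261712,  0.0345504 , -0.99510218]]), 't': array([0.09496952, 0.62152902, 0.76434677])}
{'clock': 0.1, 'joints': array([ 6.40513333e+01,  1.26688856e+01,  8.75204189e+01, -1.84527646e-03,
        7.99102332e+01, -7.22373952e+00]), 'joint_vel': array([-0.06458563, -0.18031132, -0.07140724, -0.05819115,  0.06548944,
        0.02715947]), 'joint_efforts': array([ 1.18351512e-03, -4.98243678e+01, -3.90545654e+01, -2.85405358e-04,
        5.68603733e-03, -2.63693408e-05]), 'tool_pos': array([0.20039798, 0.59141873, 0.23031734]), 'tool_rot': array([[-9.47072453e-01,  3.21019053e-01, -7.31654200e-04],
       [ 3.21019833e-01,  9.47071161e-01, -1.57599552e-03],
       [ 1.87004002e-04, -1.72745745e-03, -9.99998490e-01]]), 'force': array([-0.07394601, -0.03820236,  0.378088  ]), 'wrist_torque': array([-0.03120119, -0.04592514,  0.01146046]), 'opening': 0.08508856135745799} 0.0187
```

View pics/side0.png

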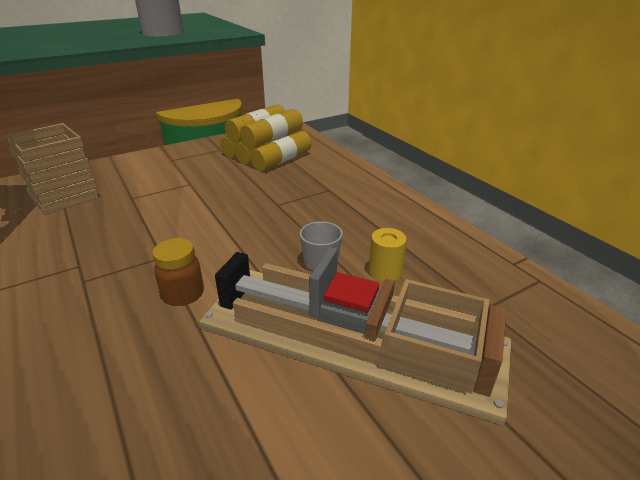

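View pics/top0.png

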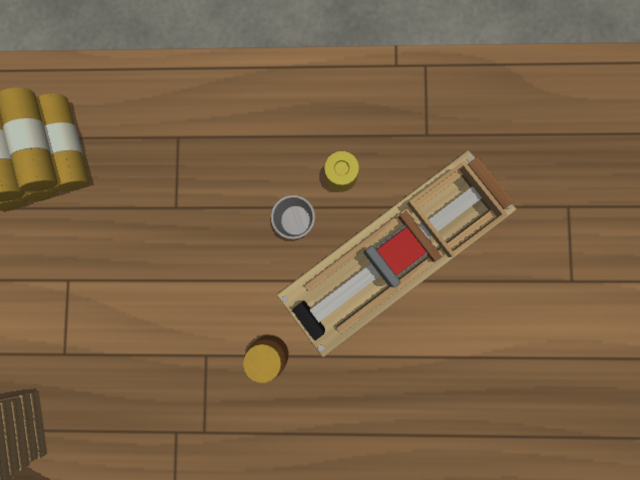

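```bash
cat > h.py <<'E'
from plant import arm, eyes
import cv2,numpy as np
def ray(n,px,z):
    c=eyes.camera_info(n);R,t=np.array(c["R"]),np.array(c["t"])
    d=R.T@np.linalg.solve(c["camera_matrix"],[*px,1.]);o=-R.T@t
    return o+d*(z-o[2])/d[2]
def red(img):
    h=cv2.cvtColor(img,cv2.COLOR_BGR2HSV)
    m=(((h[...,0]<6)|(h[...,0]>174))&(h[...,1]>200)&(h[...,2]>100)).astype(np.uint8)
    n,l,s,c=cv2.connectedComponentsWithStats(m);i=1+np.argmax(s[1:,4]);m=(l==i).astype(np.uint8)
    k=max(cv2.findContours(m,0,2)[0],key=cv2.contourArea);return k,s[i]
E
python3 - <<'E'
from h import *
for n in("side","top"):
    im=cv2.imread(f"pics/{n}0.png");k,s=red(im);r=cv2.minAreaRect(k)
    b=cv2.boxPoints(r);print(n,s,r)
    M=cv2.moments(k);print("centre",ray(n,(M['m10']/M['m00'],M['m01']/M['m00']),.094))
    W=np.array([ray(n,p,.094) for p in k[:,0]])[:,:2].astype(np.float32)
    r=cv2.minAreaRect(W*1000);print("world rect mm",r)
im=cv2.imread("pics/top0.png");m=(im.max(2)<35).astype(np.uint8)
n,l,s,c=cv2.connectedComponentsWithStats(m);i=1+np.argmax(s[1:,4]);print("black",s[i],c[i])
k=max(cv2.findContours((l==i).astype(np.uint8),0,2)[0],key=cv2.contourArea)
W=np.array([ray("top",p,.078) for p in k[:,0]])[:,:2].astype(np.float32);print(cv2.minAreaRect(W*1000))
for nm,p,z in(("jar",(262,363),.085),("roll",(342,168),.07),("cup",(293,217),.06)):print(nm,ray("top",p,z))
# base corners
for p in((470,153),(514,208),(281,295),(323,355)):print(ray("top",p,.01))
E
```

```text
side [ 324  273   55   39 1324] ((350.52691650390625, 291.2345886230469), (49.729190826416016, 31.2232666015625), 15.255118370056152)
centre [ 0.57103788 -0.0393604   0.094     ]
world rect mm ((571.47705078125, -38.457977294921875), (57.49238204956055, 59.161231994628906), 36.90541076660156)Traceback (most recent call last):
  File "<stdin>", line 3, in <module>
  File "h.py", line 10, in red
    n,l,s,c=cv2.connectedComponentsWithStats(m);i=1+np.argmax(s[1:,4]);m=(l==i).astype(np.uint8)
                                                    ~~~~~~~~~^^^^^^^^^
    return _wrapfunc(a, 'argmax', axis=axis, out=out, **kwds)
    return bound(*args, **kwds)
ValueError: attempt to get argmax of an empty sequence
```

```bash
sed -i 's/>200/>180/;s/h\[...,2\]>100/h[...,2]>70/' h.py
python3 - <<'E'
from h import *
im=cv2.imread("pics/top0.png");print(im[252,402],cv2.cvtColor(im,cv2.COLOR_BGR2HSV)[252,402],im[320,309])
for n in("side","top"):
    im=cv2.imread(f"pics/{n}0.png");k,s=red(im)
    print(n,s)
    M=cv2.moments(k);print("centre",ray(n,(M['m10']/M['m00'],M['m01']/M['m00']),.094))
    W=np.array([ray(n,p,.094) for p in k[:,0]])[:,:2].astype(np.float32)
    r=cv2.minAreaRect(W*1000);print("world rect mm",r)
im=cv2.imread("pics/top0.png");m=(im.max(2)<35).astype(np.uint8)
n,l,s,c=cv2.connectedComponentsWithStats(m);i=1+np.argmax(s[1:,4]);print("black",s[i],c[i])
k=max(cv2.findContours((l==i).astype(np.uint8),0,2)[0],key=cv2.contourArea)
W=np.array([ray("top",p,.078) for p in k[:,0]])[:,:2].astype(np.float32);print(cv2.minAreaRect(W*1000))
for nm,p,z in(("jar",(262,363),.085),("roll",(342,168),.07),("cup",(293,217),.06)):print(nm,ray("top",p,z))
for p in((470,153),(514,208),(281,295),(323,355)):print(ray("top",p,.01))
E
```

```text
[ 46  50 164] [  1 183 164] [34 35 34]
side [ 324  272   55   40 1453]
centre [ 0.57131162 -0.03994247  0.094     ]
world rect mm ((572.0137939453125, -38.35000991821289), (58.4804573059082, 60.62902069091797), 36.9054069519043)
top [ 378  228   48   47 1167]
centre [ 0.57775866 -0.02970854  0.094     ]
world rect mm ((577.7821044921875, -29.635665893554688), (47.35750198364258, 57.08742904663086), 37.019405364990234)
black [293 301  32  39 376] [307.65691489 319.37765957]
((471.17730712890625, 111.12547302246094), (57.8222541809082, 22.10114097595215), 37.45194625854492)
jar [0.40708925 0.18214006 0.085     ]
roll [0.71090976 0.05959256 0.07      ]
cup [0.63321009 0.13873143 0.06      ]
[ 0.74878607 -0.16099974  0.01      ]
[ 0.65324545 -0.23224748  0.01      ]
[0.50578238 0.16290875 0.01      ]
[0.40664086 0.09155511 0.01      ]
```

{"op": "servo_tool", "data": {
  "moves": [
    [-0.035,-0.03,0.01,0,0,0.13,-1],
    [-0.07,-0.06,0.02,0,0,0.26,-1],
    [-0.105,-0.09,0.03,0,0,0.39,-1],
    [-0.14,-0.12,0.04,0,0,0.52,-1],
    [-0.175,-0.148,0.05,0,0,0.6,-1]
  ],
  "squeeze": 30
}}

```text
clock: 0.6
tool_pos: [0.3188, 0.3931, 0.1797]
tool_rot: [[-0.597, 0.802, -0.001], [0.802, 0.597, -0.002], [-0.001, -0.002, -1.0]]
force: [0.4, 0.4, 0.3]
opening: 0.0118
```

```bash
cat >> h.py <<'E'
U=np.array([-0.602,0.799,0])
def todo(p,ang=127.):
    s=arm.sense();R=s['tool_rot'];d=np.array(p)-s['tool_pos']
    u=np.array([np.cos(np.radians(ang)),np.sin(np.radians(ang)),0]);v=np.cross([0,0,-1.],u)
    T=np.c_[u,v,[0,0,-1.]]
    print("clk",s['clock'],"pos",s['tool_pos'].round(4),"shift",(R.T@d).round(4),"turn",cv2.Rodrigues(R.T@T)[0].ravel().round(3),"F",s['force'].round(1),"open",round(s['opening'],4))
E
python3 -c "
from h import *
todo([.575,-.026,.16])"
```

```text
clk 0.6 pos [0.3188 0.3931 0.1797] shift [-0.4892 -0.0447  0.0203] turn [-0.002  0.001 -0.006] F [0.4 0.4 0.3] open 0.0118
```

{"op": "servo_tool", "data": {
  "moves": [
    [-0.049,-0.005,0.0,0,0,0,-1],
    [-0.098,-0.01,0,0,0,0,-1],
    [-0.147,-0.015,0,0,0,0,-1],
    [-0.196,-0.02,0,0,0,0,-1],
    [-0.245,-0.023,0,0,0,0,-1]
  ]
}}

```text
clock: 1.1
tool_pos: [0.4469, 0.1809, 0.1798]
tool_rot: [[-0.597, 0.802, -0.001], [0.802, 0.597, -0.002], [-0.001, -0.002, -1.0]]
force: [1.1, 0.5, -0.1]
opening: -0.0001
```

{"op": "servo_tool", "data": {
  "moves": [
    [-0.049,-0.005,0.005,0,0,0,-1],
    [-0.098,-0.01,0.01,0,0,0,-1],
    [-0.147,-0.014,0.015,0,0,0,-1],
    [-0.196,-0.018,0.02,0,0,0,-1],
    [-0.235,-0.021,0.02,0,0,0,-1]
  ]
}}

```text
clock: 1.6
tool_pos: [0.5706, -0.0228, 0.1588]
tool_rot: [[-0.596, 0.803, -0.003], [0.803, 0.596, -0.002], [0.0, -0.004, -1.0]]
force: [0.7, -0.8, -0.5]
opening: -0.0004
```

```bash
python3 -c "
from h import *
todo([.575,-.026,.12])
for n in('side','top'): cv2.imwrite(f'pics/{n}1.png',eyes.grab_frame(n))
todo([.575,-.026,.12])
"; python3 -c "
import cv2,numpy as np
a=cv2.imread('pics/side1.png')[180:420,180:540];b=cv2.imread('pics/top1.png')[140:380,240:540]
cv2.imwrite('pics/c1.png',np.hstack([a,b]))"
```

```text
clk 1.6 pos [ 0.5706 -0.0228  0.1588] shift [-0.0052  0.0018  0.0388] turn [-0.004 -0.    -0.007] F [ 0.7 -0.8 -0.5] open -0.0004
clk 1.7 pos [ 0.572  -0.0246  0.1596] shift [-0.0028  0.0017  0.0396] turn [-0.003  0.002 -0.011] F [-0.4  0.8  0.3] open 0.0001
```

View pics/c1.png

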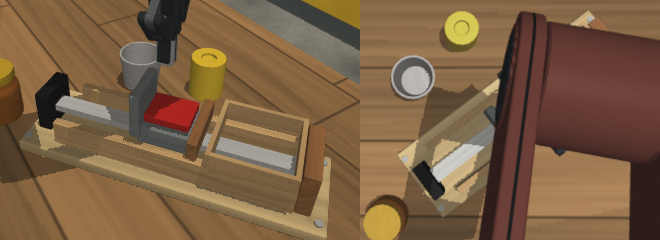

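The side view shows the fingertips at about (347,242), directly above the red pad at (352,290), with the push plate to the left. The top view is blocked by the arm. I'll lower the tool and then check.

{"op": "servo_tool", "data": {
  "moves": [
    [-0.003,0.002,0.02,0,0,-0.01,-1],
    [-0.003,0.002,0.04,0,0,-0.01,-1],
    [-0.003,0.002,0.048,0,0,-0.01,-1],
    [-0.003,0.002,0.048,0,0,-0.01,-1]
  ]
}}

```text
clock: 2.1
tool_pos: [0.5737, -0.0252, 0.1098]
tool_rot: [[-0.602, 0.799, -0.005], [0.799, 0.602, -0.003], [0.001, -0.005, -1.0]]
force: [-0.4, -0.6, -0.1]
opening: -0.0002
```

```bash
python3 -c "
from h import *
todo([.575,-.026,.086])
im=eyes.grab_frame('side');cv2.imwrite('pics/c2.png',cv2.resize(im[200:380,220:460],None,fx=3,fy=3))
c=eyes.camera_info('side')
for X in([.578,-.03,.094],arm.sense()['tool_pos'],[.578-.0193,-.03+.0256,.122]):
  print(cv2.projectPoints(np.array([X]),cv2.Rodrigues(np.array(c['R']))[0],np.array(c['t']),np.array(c['camera_matrix']),None)[0].ravel())
"
```

```text
clk 2.1 pos [ 0.5737 -0.0252  0.1098] shift [-0.0015  0.0007  0.0238] turn [-0.005 -0.001 -0.   ] F [-0.4 -0.6 -0.1] open -0.0002
[351.32056559 285.42115471]
[347.6107796  273.87888778]
[328.20370784 262.35911283]
```

View pics/c2.png

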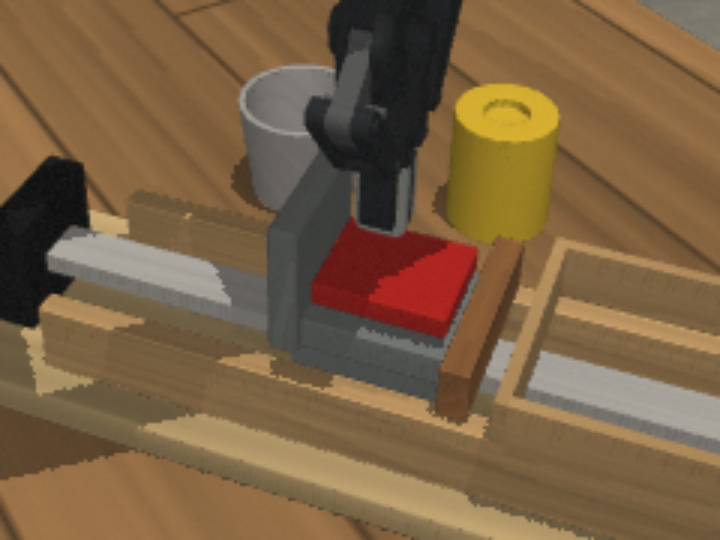

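The tip at about (347,277) will come down near the pad's centre at (352,291), clear of the push plate. Next I press.

{"op": "servo_tool", "data": {
  "moves": [
    [-0.001,0.0,0.01,0,0,0,-1],
    [-0.001,0.0,0.018,0,0,0,-1],
    [-0.001,0.0,0.023,0,0,0,-1],
    [-0.001,0.0,0.0245,0,0,0,-1],
    [-0.001,0.0,0.0245,0,0,0,-1]
  ]
}}

```text
clock: 2.65
tool_pos: [0.5752, -0.0261, 0.0869]
tool_rot: [[-0.602, 0.799, -0.003], [0.799, 0.602, -0.003], [-0.001, -0.004, -1.0]]
force: [-2.2, 1.5, 5.4]
opening: -0.0001
```

```bash
python3 -c "
from h import *
todo([.575,-.026,.084])
im=eyes.grab_frame('side');cv2.imwrite('pics/c3.png',cv2.resize(im[200:380,220:460],None,fx=3,fy=3))
todo([.575,-.026,.084])
"
```

```text
clk 2.65 pos [ 0.5752 -0.0261  0.0869] shift [ 0.0002 -0.0001  0.0029] turn [-0.004  0.001 -0.   ] F [-2.2  1.5  5.4] open -0.0001
clk 2.7 pos [ 0.5753 -0.0261  0.0871] shift [ 0.0002 -0.0001  0.0031] turn [-0.004  0.001 -0.   ] F [-1.5  1.8  5.2] open 0.0001
```

View pics/c3.png

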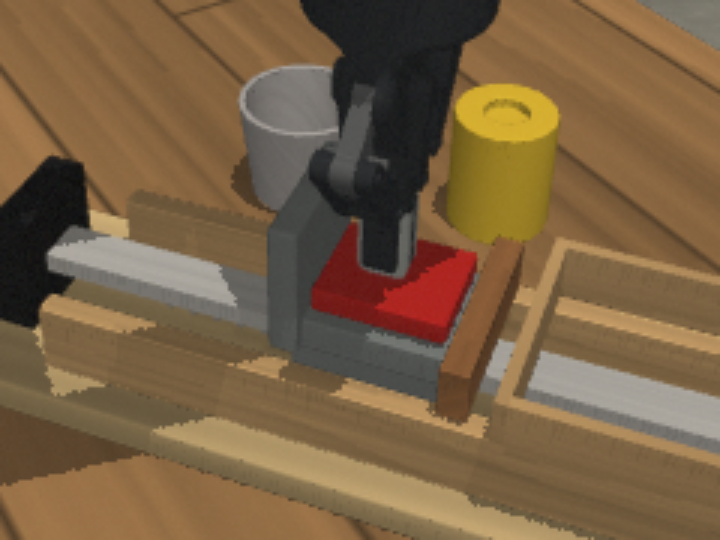

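{"op": "servo_tool", "data": {
  "moves": [
    [0,0.0,0.002,0,0,0,-1],
    [0,0.0,0.003,0,0,0,-1],
    [0.005,0.0,0.003,0,0,0,-1],
    [0.01,0.0,0.003,0,0,0,-1],
    [0.015,0.0,0.003,0,0,0,-1]
  ]
}}

```text
clock: 3.2
tool_pos: [0.567, -0.015, 0.0848]
tool_rot: [[-0.602, 0.799, -0.0], [0.799, 0.602, -0.005], [-0.004, -0.003, -1.0]]
force: [0.1, -3.9, 4.9]
opening: 0.0001
```

{"op": "servo_tool", "data": {
  "moves": [
    [0.005,0,0,0,0,0,-1],
    [0.01,0,0,0,0,0,-1],
    [0.015,0,0,0,0,0,-1],
    [0.02,0,0,0,0,0,-1]
  ]
}}

```text
clock: 3.6
tool_pos: [0.5551, 0.0009, 0.085]
tool_rot: [[-0.601, 0.799, 0.0], [0.799, 0.601, -0.005], [-0.004, -0.003, -1.0]]
force: [-0.5, -2.8, 5.4]
opening: 0.0001
```

```bash
python3 -c "
from h import *
todo([.575,-.026,.084])
im=eyes.grab_frame('side');cv2.imwrite('pics/c4.png',cv2.resize(im[200:380,220:460],None,fx=3,fy=3))
"
```

```text
clk 3.6 pos [0.5551 0.0009 0.085 ] shift [-0.0335 -0.0002  0.0011] turn [-0.003  0.004 -0.   ] F [-0.5 -2.8  5.4] open 0.0001
```

View pics/c4.png

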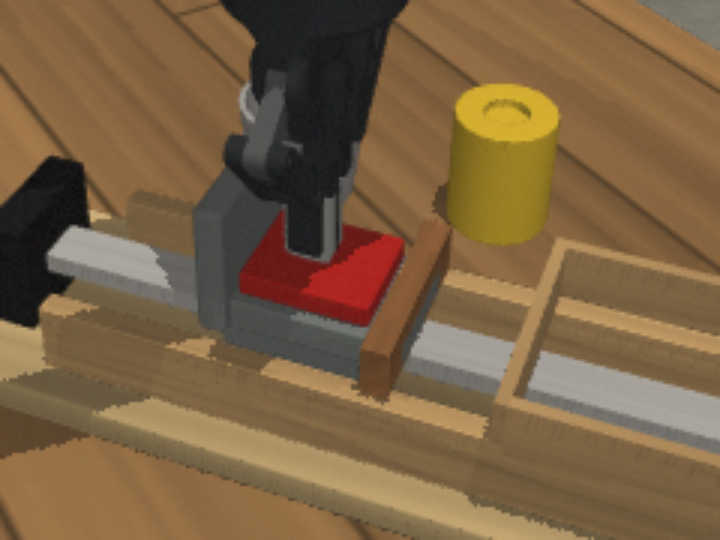

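The jaw plate has moved about 80 px in this enlarged view, so the jaw is travelling with the fingers. I'll keep pushing.

{"op": "servo_tool", "data": {
  "moves": [
    [0.008,0,0,0,0,0,-1],
    [0.016,0,0,0,0,0,-1],
    [0.024,0,0,0,0,0,-1],
    [0.032,0,0,0,0,0,-1],
    [0.04,0,0,0,0,0,-1]
  ]
}}

```text
clock: 4.15
tool_pos: [0.5303, 0.0341, 0.0848]
tool_rot: [[-0.602, 0.799, 0.0], [0.799, 0.602, -0.005], [-0.004, -0.003, -1.0]]
force: [0.2, -2.6, 5.3]
opening: -0.0001
```

{"op": "servo_tool", "data": {
  "moves": [
    [0.008,0,0,0,0,0,-1],
    [0.016,0,0,0,0,0,-1],
    [0.024,0,0,0,0,0,-1],
    [0.032,0,0,0,0,0,-1],
    [0.04,0,0,0,0,0,-1]
  ]
}}

```text
clock: 4.65
tool_pos: [0.5059, 0.0664, 0.0847]
tool_rot: [[-0.602, 0.799, 0.001], [0.799, 0.602, -0.005], [-0.004, -0.002, -1.0]]
force: [-0.3, -4.0, 5.1]
opening: 0.0003
```

```bash
python3 -c "
from h import *
todo([.575,-.026,.084])
im=eyes.grab_frame('side');cv2.imwrite('pics/c5.png',cv2.resize(im[200:380,200:440],None,fx=3,fy=3))
"
```

```text
clk 4.65 pos [0.5059 0.0664 0.0847] shift [-0.1154 -0.0005  0.0012] turn [-0.002  0.004  0.   ] F [-0.3 -4.   5.1] open 0.0003
```

View pics/c5.png

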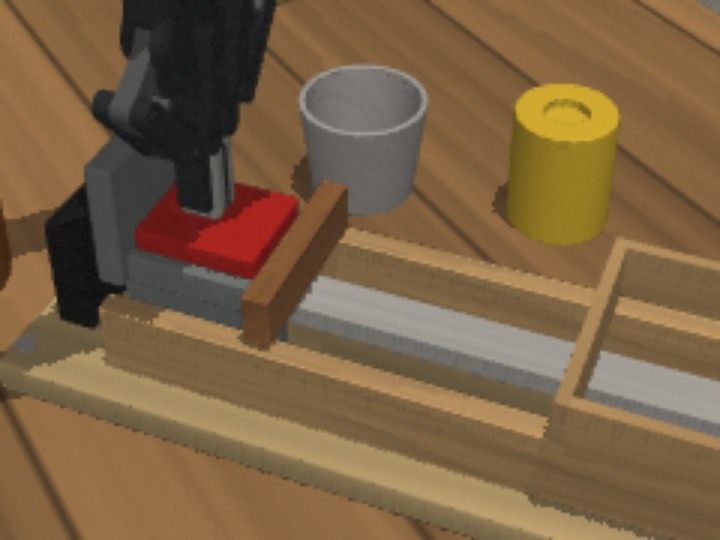

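The push plate is now only a few millimetres from the black stop. I'll keep pushing slowly until the force rises.

{"op": "servo_tool", "data": {
  "moves": [
    [0.004,0,0,0,0,0,-1],
    [0.008,0,0,0,0,0,-1],
    [0.012,0,0,0,0,0,-1],
    [0.015,0,0,0,0,0,-1],
    [0.018,0,0,0,0,0,-1]
  ]
}}

```text
clock: 5.2
tool_pos: [0.4949, 0.0821, 0.0849]
tool_rot: [[-0.602, 0.798, 0.002], [0.798, 0.602, -0.004], [-0.004, -0.001, -1.0]]
force: [1.8, -3.1, 4.7]
opening: 0.0002
```

```bash
python3 -c "
from h import *
todo([.575,-.026,.084])
im=eyes.grab_frame('side');cv2.imwrite('pics/c6.png',cv2.resize(im[200:380,200:440],None,fx=3,fy=3))
"
```

```text
clk 5.2 pos [0.4949 0.0821 0.0849] shift [-0.1346 -0.0012  0.0015] turn [-0.001  0.004  0.   ] F [ 1.8 -3.1  4.7] open 0.0002
```

View pics/c6.png

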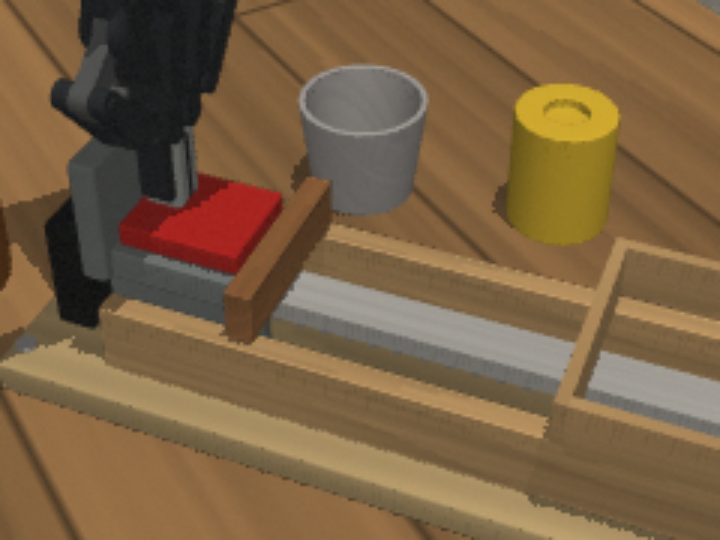

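{"op": "servo_tool", "data": {
  "moves": [
    [0.003,0,0,0,0,0,-1],
    [0.006,0,0,0,0,0,-1],
    [0.008,0,0,0,0,0,-1],
    [0.01,0,0,0,0,0,-1],
    [0.01,0,0,0,0,0,-1]
  ]
}}

```text
clock: 5.75
tool_pos: [0.4931, 0.0856, 0.0855]
tool_rot: [[-0.602, 0.798, 0.012], [0.798, 0.602, -0.013], [-0.017, 0.002, -1.0]]
force: [18.8, -25.4, -8.4]
opening: 0.0001
```

```bash
python3 -c "
from h import *
todo([.575,-.026,.084])
im=eyes.grab_frame('side');cv2.imwrite('pics/c7.png',cv2.resize(im[200:380,200:440],None,fx=3,fy=3))
"
```

```text
clk 5.75 pos [0.4931 0.0856 0.0855] shift [-0.1383 -0.0019  0.0039] turn [0.002 0.017 0.001] F [ 18.8 -25.4  -8.4] open 0.0001
```

View pics/c7.png

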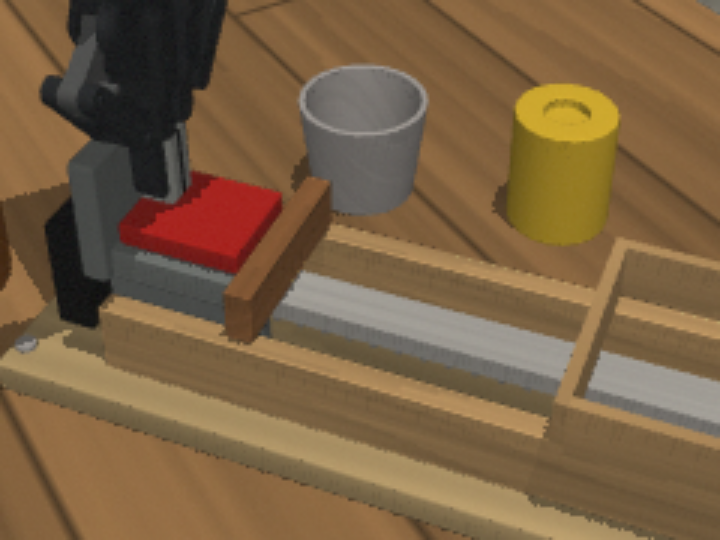

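Pushing with 31 N no longer moves the jaw, so it is home against the stop. I'll relax the push and lift straight up.

{"op": "servo_tool", "data": {
  "moves": [
    [-0.001,0,0,0,0,0,-1],
    [-0.001,0,-0.004,0,0,0,-1],
    [-0.002,0,-0.012,0,0,0,-1],
    [-0.004,0,-0.025,0,0,0,-1],
    [-0.006,0,-0.045,0,0,0,-1]
  ]
}}

```text
clock: 6.3
tool_pos: [0.4943, 0.0819, 0.1302]
tool_rot: [[-0.603, 0.798, 0.008], [0.798, 0.603, -0.012], [-0.014, -0.001, -1.0]]
force: [-0.2, 0.1, -0.6]
opening: -0.0004
```

{"op": "servo_tool", "data": {
  "moves": [
    [0,0,-0.03,0,0,0,-1],
    [0,0,-0.07,0,0,0,-1],
    [0,0,-0.11,0,0,0,-1],
    [0,0,-0.12,0,0,0,-1],
    [0,0,-0.12,0,0,0,-1]
  ]
}}

```text
clock: 6.8
tool_pos: [0.4942, 0.0838, 0.2528]
tool_rot: [[-0.603, 0.797, 0.012], [0.797, 0.603, -0.011], [-0.016, 0.002, -1.0]]
force: [-0.0, -0.7, 0.2]
opening: 0.0003
```

```bash
python3 -c "
from h import *
todo([.575,-.026,.084])
im=eyes.grab_frame('side');cv2.imwrite('pics/s8.png',im);cv2.imwrite('pics/c8.png',cv2.resize(im[200:380,200:440],None,fx=3,fy=3))
k,s=red(im);print(s)
a=cv2.imread('pics/side0.png')
d=cv2.absdiff(a,im).max(2)
print('section/roll diff',(d[280:390,400:510]>40).sum(),(d[225:280,365:410]>40).sum(),'jar',(d[240:305,150:205]>40).sum(),'cup',(d[222:255,298:345]>40).sum())
"
```

```text
clk 6.8 pos [0.4942 0.0838 0.2528] shift [-0.1336 -0.0023  0.171 ] turn [0.002 0.016 0.002] F [-0.  -0.7  0.2] open 0.0003
[ 239  251   55   35 1253]
section/roll diff 0 1 jar 204 cup 0
```

View pics/c8.png

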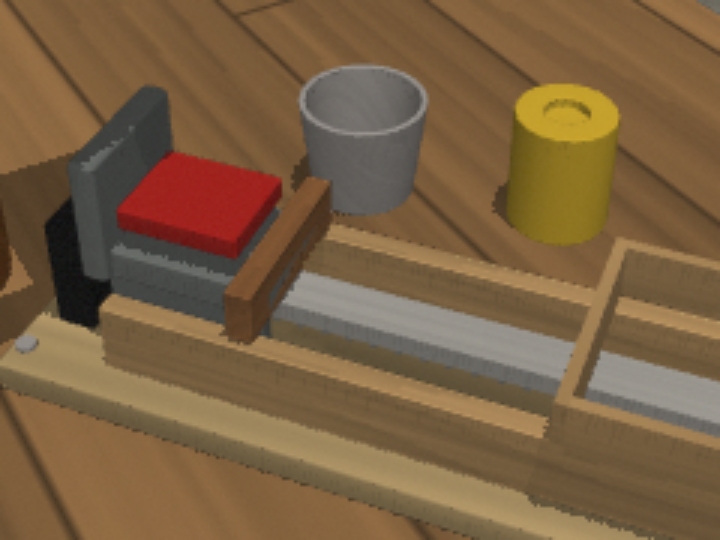

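```bash
python3 -c "
from plant import ticket,arm
print(arm.sense()['joint_vel'].round(2))
print(ticket.sign_off())"
```

```text
[-0.2   1.77  2.48 -0.11 -0.66  0.01]
the job is handed in; nothing more can be done
None
```

The clamp is fully open: I pressed the red pad down about 9 mm with the shut fingers and slid the jaw back roughly 120 mm to the end stop. I then lifted straight up to 0.25 m and handed the job in at about 6.9 s.

- **Jaw home:** a firm push of about 31 N no longer moved the jaw. The last side view shows the push plate against the black stop. I had no direct reading of the jaw joint.
- **Pad released:** the same view shows the red pad raised again, and the tool force was near zero.
- **Section, roll and cup:** comparing the first and last pictures shows no change for the section and cup, and one changed pixel for the roll.
- **Jar:** its image area differed by 204 pixels. I put this down to the arm's shadow, since the tool stayed well above the jar, but I did not check its position separately.
- **Not rechecked:** early on, the red-pad positions from the two cameras differed by about 12 mm, because the side-view colour mask included the pad's side faces. I used the top view and checked the contact by force. The top view was not retaken at the end.
- **Arm at hand-in:** it was still settling slightly, at no more than 2.5 degrees/s.

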